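Turn the bread warmer down and lift out the rye roll with the tongs

ROBOT

A 6-joint arm with a two-finger parallel gripper is mounted at the origin on a cart in front of the work surface, level with it; the furniture and walls round the work are solid. World frame = base frame: x ahead of the robot, y to its left, z up, the work surface at z = 0. Lengths are in m, angles in rad, forces in N, time in s.
With the tool pointing down it reaches from about 0.375 to 0.825 m from the base axis. Payload 5.5 kg.
Tool frame: the origin (TCP) lies midway between the tips of the shut fingers; the grasp point (between the pads) lies 19 mm behind it; z points along the fingers, y is the line along which they close (so a half turn about z gives the same grasp; the last joint's range is limited). The gripper opens to 85 mm and grips with 20 to 120 N. Pads are 22 mm wide; open, the fingers measure 114 mm over their backs; the gripper's body (76 mm by 85 mm) begins 54 mm behind the grasp point. The pads swing forward as they close: fully open they stand 13 mm farther back than shut.
Start: joints at [1.269, 0.314, -0.047, 1.21, 0, 1.571], TCP at [0.178, 0.573, 0.231] pointing down, gripper open.
Joint ranges: [-2.67, 2.67], [-0.69, 1.73], [-1.03, 1.25], [-2.08, 2.16], [-1.42, 1.45], [-3.14, 3.14]. Speed limits (rad/s): [2.39, 2.39, 3.01, 3.14, 3.14, 3.14].

INTERFACE

Orientations are given as [roll, pitch, yaw] about the fixed x, y, z axes, in that order (R = Rz(yaw) Ry(pitch) Rx(roll)).
In Python, from rig import sense, grab_frame, finish_job gives the robot as it stands.
- The arm moves only by the tool jog_arm, never from a script. Its argument "targets" is a list of rows, each a list of 3 entries, a list of its own where there are three numbers: the shift along the world's x, y, z in units of 0.12 m (1.0 is 0.12 m), then the turn, a rotation vector about the world's x, y, z in units of 1.5 rad (1.0 is 1.5 rad), then the opening in per cent of the stroke, from 0 (shut) to 100 (fully open). A call has 1 to 20 rows; each row is the pose to reach, as a shift and turn from the pose commanded when the call began; what a row does not reach only later rows make up. A row lasts 1/10 s, in which the tool goes at most 50 mm and 8.59 degrees, less where a joint would pass 70% of its speed; a pose out of reach is approached as far as the arm can. A call with a number of a shift or a turn outside -1 to 1 is refused whole. A call with a gripper value outside its range is refused whole. The fingers move at their own pace and stop on an object; the grip force is fixed at half the most. Time passes only in rows, so rows that repeat a pose let the fingers close. It gives the time, the measured TCP pose, the force, the opening and the grip force at its end, in the units of the state.
- sense(): the state, without advancing time (a new reading comes with each control period).
- grab_frame(name): name is "side" or "top" or "wrist"; returns a dict with "img" (420x560x3 uint8, red, green, blue), "intrinsics" (3x3 intrinsics, pixels), "cam_to_world" (4x4, takes a point from camera to world coordinates). Camera axes: x right, y up, looking along -z (the intrinsics and any distortion apply to the point x, -y, -z); pixel columns grow to the right and rows downward; lengths in m; the calibration is good to about 2 mm. A picture is of the moment at which its call begins. There is no depth.
- finish_job(): hands the job in; it is judged then, once.
The state is a dict: "clock": time; "joint_positions": joint angles; "qvel": joint speeds; "joint_efforts": joint torques, N m; "ee_pos": TCP position; "eef_rot": TCP orientation; "ft_force": force on the tool from outside, world axes, zero at the start; "wrist_torque": the same for the moment, N m; "gripper_width": finger opening in m; "gripper_force": force on a finger pad.
Only numpy, scipy, OpenCV 4.12 (cv2) and the standard library are available. Lean on these libraries where they do the work, as an engineer would, in place of code of your own. Each camera call takes 0.05 s, during which the arm holds its last target. There are 200 camera calls.

TASK

Breakfast rolls are being served from the bread warmer. With your only hand still free, first turn the warmer's lever down from hot to the amber keep-warm mark and let go of it; then pick up the kitchen tongs, close their jaws on the dark seeded rye roll and lift it at least 6 cm above the plate. Never touch the rolls with the gripper itself, leave the pale wheat roll and the other things where they are, and finish while holding the rye roll up, still, in the squeezed tongs, so that a plate can be brought under it.

Things in the scene. Friction and masses are not known exactly. Their poses are not given: they have to be found in the camera images.
- warmer: Bread warmer, low steel tray 220 (x) x 360 (y) x 40 mm high, fixed, but its place and yaw vary. Origin on the worktop under its middle; x away from the robot, y left, z up. A black glass plate covers it from 174 mm right to 82 mm left of the middle, its top 40 mm above the worktop; the steel panel with the lever is at the left end, level with the plate.
- lever (a joint): Warmer's lever on a vertical hinge, rad: 0 = off (white dot, lever to front left), 0.6 = keep-warm (amber dot), 1.3 = hot (red dot); stops at 0 and 1.4. It grows counter-clockwise from above: the knob, in front of the hinge, moves right; turning down moves it left. It stays where it is left (1.5 N at the knob moves it). Starts at 1.0 to 1.4.
- lever_hinge (a point): The hinge axis of the lever, at panel height (40 mm above the worktop).
- lever_knob (a point): Middle of the lever's upright black knob, 14 mm diameter, 30 mm tall (from 3 to 33 mm above the panel), 50 mm from the hinge axis. The lever arm below it is 9 mm wide and reaches 9 mm above the panel.
- keep_warm_mark (a point): The amber dot on the panel, 71 mm from the hinge axis; the lever points to it at 0.6 rad.
- rye_roll_centre (a point): Centre of the dark brown round rye roll with pale seeds: 56 mm diameter, 36 mm high, rigid, flat underneath, about 45 g, loose on the black plate (centre 18 mm above the plate). Its sides are upright from 7 to 24 mm above its underside.
- wheat_roll_centre (a point): Centre of the pale golden round wheat roll with a cross cut, the same size, about 10 cm from the rye roll (nearer to the robot or farther from it; which is which varies). It stays on the plate.
- tongs_grip (a point): Middle of the tongs between their two teal hand grips, 15 mm above the underside, near the centre of mass. Steel tongs with teal grips and jaws, 96 g, lying on edge on the worktop, 30 mm high; x points along them to the jaws, y across (the way they are squeezed), z up. Grips: 70 mm long in x, 27 mm high; over both, 59 mm when open, 47 mm half squeezed (then parallel), 36 mm closed on a roll.
- tongs_jaws (a point): Middle of the gap between the jaws, 102 mm ahead of tongs_grip along the tongs. Jaws: flat faces 40 mm long, 30 mm high, 5 mm thick; 99 mm apart when open (grips 59 mm over both), 78 mm with the grips at 47 mm, 56 mm apart and parallel (closed on a roll) with the grips at 36 mm. The tips reach 136 mm ahead of tongs_grip.
- tongs_left: The left arm of the tongs with its teal grip and jaw (left seen along the tongs towards the jaws). Origin at the pivot, on the underside; x lies along the tongs when they are open.
- tongs_right: The right arm of the tongs, the mirror image of the left one. Origin at the pivot, on the underside.
- tongs: Whole tongs, 280 mm long; origin on the underside, 15 mm under tongs_grip, same axes. A spring holds them open: squeezing starts at about 6.5 N at the grips and takes 8 N where the jaws meet a roll; about half of any more squeeze presses on the roll. Released, they open. Pivot 115 mm behind the origin; both arms swing alike.
- rye_roll: The rye roll; origin at the centre of its underside, z up.
- wheat_roll: The wheat roll; origin at the centre of its underside, z up.
- breakfast_mug: Two-coloured (brown over white) mug, 90 x 122 x 105 mm, loose, behind the tongs to the right; origin at the centre of its underside. Leave alone.
- nut_jar: Jar with a red lid, 66 mm diameter, 104 mm high, loose, at the right behind the tongs; origin at the centre of its underside. Leave alone.
- cabinet_edge (a point): A point on the lower front edge of the row of wall cabinets above the worktop. The edge runs straight along y through this point, all over the warmer and tongs; the cabinets fill everything behind and above it (larger x, larger z). Keep the wrist and arm clear of them, above all when lifting.
Things that resemble listed ones, but are neither listed nor needed, are in the scene too. What is shaped like the wheat_roll but purple is not meant. What is shaped like the rye_roll but green or turquoise is not meant.

How it is judged:
By the outcome, as a careful person would: the job done as asked, in the order asked, and still so for the second after the job is handed in, while the arm keeps its last pose, push and grip.
It also fails if it takes over 58 s, if anything falls off the work surface, if the arm or the gripper's body presses on something with over 40 N, if the wrist force passes 120 N, or if a joint passes its speed limit or range.

## Working session

There is one attempt and no reset: what is moved stays moved. The work goes in short steps, Python scripts to look and compute and a tool call to move; the robot and the scene stay as the last step left them, time stands still between calls to the robot, and variables do not carry over. Pictures are saved under pics/ and viewed, at most 10 in all, crops included, and the job is handed in when it is done.

Besides the shell and the picture viewer there is one more tool, called as name(argument=value, ...), one argument or row to a line, values as JSON. jog_arm: Moves the arm, as the interface text tells. Its arguments: {"type":"object","properties":{"targets":{"type":"array","items":{"type":"array"}}},"required":["targets"]}

```bash
ls; mkdir -p pics; cat > h.py <<'E'
import numpy as np, cv2
from rig import sense, grab_frame, finish_job
def shot(n, f):
    d=grab_frame(n); cv2.imwrite('pics/'+f+'.png', d['img'][:,:,::-1]); np.savez('pics/'+f+'.npz',**{k:np.array(v) for k,v in d.items() if k in('img','intrinsics','cam_to_world')}); print(n,[k for k in d]); return d
def ray(d,u,v):
    K=np.array(d['intrinsics']);T=np.array(d['cam_to_world'])
    r=np.linalg.solve(K,[u,v,1.]); r=T[:3,:3]@np.array([r[0],-r[1],-r[2]]); return T[:3,3],r
def onz(d,u,v,z):
    o,r=ray(d,u,v); return o+r*(z-o[2])/r[2]
E
python3 - <<'E'
from h import *
s=sense(); print(s)
a=shot('top','top0');b=shot('side','side0')
for d in(a,b): print(np.round(d['intrinsics'],1).tolist(),np.round(d['cam_to_world'],3).tolist())
im=np.hstack([a['img'],b['img']]);
E
```

```text
pics
{'clock': 0.0, 'joint_positions': array([ 1.26897947e+00,  3.14213987e-01, -4.80722384e-02,  1.21021179e+00,
        1.87694322e-05,  1.57081779e+00]), 'qvel': array([-0.00141347, -0.00102387, -0.00194082,  0.00072268, -0.00042759,
       -0.00091343]), 'joint_efforts': array([ 6.11912110e-04, -5.39593542e+01,  3.39747620e+01,  1.91016519e-02,
        9.38193898e-05, -1.23824321e-05]), 'ee_pos': array([0.17817473, 0.57232626, 0.23044479]), 'eef_rot': array([-3.13989096e+00, -1.87328752e-05,  2.83975429e+00]), 'ft_force': array([ 0.54959045,  0.18033911, -0.14028044]), 'wrist_torque': array([ 0.02146742, -0.01239562,  0.03251952]), 'gripper_force': 0.0, 'gripper_width': 0.08542384686847104}
top ['img', 'intrinsics', 'cam_to_world']
side ['img', 'intrinsics', 'cam_to_world']
[[482.0, 0.0, 275.9], [0.0, 482.0, 208.9], [0.0, 0.0, 1.0]] [[0.025, 0.988, -0.152, 0.275], [-1.0, 0.026, 0.002, -0.071], [0.006, 0.152, 0.988, 1.676], [0.0, 0.0, 0.0, 1.0]]
[[527.4, 0.0, 275.0], [0.0, 527.4, 202.6], [0.0, 0.0, 1.0]] [[-0.999, 0.015, -0.044, 0.415], [-0.046, -0.464, 0.884, 1.738], [-0.007, 0.886, 0.465, 1.235], [0.0, 0.0, 0.0, 1.0]]
```

View pics/top0.png

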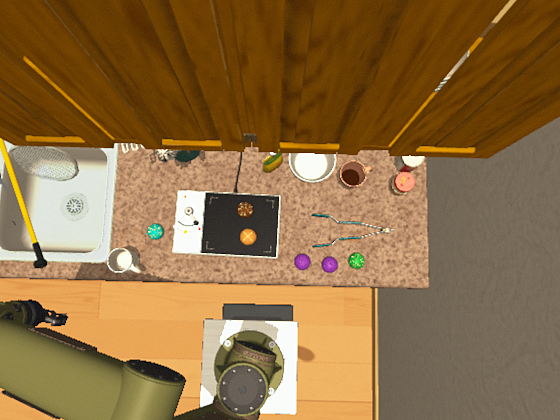

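View pics/side0.png

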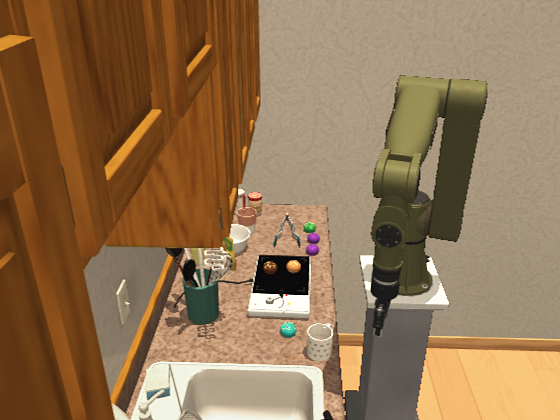

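The top view shows the warmer at (174–280, 190–257). The dark seeded roll is at (246,209) and the golden roll with the cross cut at (248,237). The tongs have their jaws to the left at about (320,215)/(320,245) and their pivot at about (388,230). Rye candidates are the brown (246,209), turquoise (155,231) and green (357,261). Wheat candidates are the golden (248,237) and purple (302,261)/(330,264). By the description I choose the brown one for rye and the golden one for wheat.

```bash
python3 - <<'E'
from h import *
im=cv2.imread('pics/top0.png')
a=cv2.resize(im[185:263,168:290],None,fx=6,fy=6,interpolation=cv2.INTER_CUBIC)
b=cv2.resize(im[200:270,290:400],None,fx=6,fy=6,interpolation=cv2.INTER_CUBIC)
a=cv2.resize(im[182:276,168:298],None,fx=6,fy=6,interpolation=cv2.INTER_CUBIC)
cv2.imwrite('pics/c1.png',a);
d=dict(np.load('pics/top0.npz'))
hsv=cv2.cvtColor(im,cv2.COLOR_BGR2HSV)
# teal parts of tongs
m=cv2.inRange(hsv,(75,60,30),(105,255,255)); m[:, :295]=0; m[:200]=0; m[270:]=0;m[:,400:]=0
n,l,st,c=cv2.connectedComponentsWithStats(m)
for i in range(1,n):
    if st[i,4]>5: print('teal',st[i],c[i],onz(d,*c[i],0.03).round(3))
for nm,p,z in [('rye',(246,209),.07),('wheat',(248,237),.07),('pivot',(388,230),.02),('c1',(174,190),.04),('c2',(280,194),.04),('c3',(278,258),.04),('c4',(174,254),.04)]: print(nm,onz(d,*p,z).round(3))
E
```

```text
teal [312 214  17   3  34] [320.23529412 215.02941176] [ 0.511 -0.228  0.03 ]
teal [341 221   4   2   7] [342.57142857 221.57142857] [ 0.49  -0.306  0.03 ]
teal [347 222  14   2  23] [354.47826087 222.39130435] [ 0.488 -0.347  0.03 ]
teal [340 237  21   3  37] [350.21621622 237.75675676] [ 0.435 -0.332  0.03 ]
teal [313 244  17   3  30] [321.16666667 245.13333333] [ 0.407 -0.233  0.03 ]
rye [0.519 0.026 0.07 ]
wheat [0.425 0.016 0.07 ]
pivot [ 0.466 -0.464  0.02 ]
c1 [0.583 0.278 0.04 ]
c2 [ 0.579 -0.088  0.04 ]
c3 [ 0.359 -0.086  0.04 ]
c4 [0.364 0.265 0.04 ]
```

View pics/c1.png

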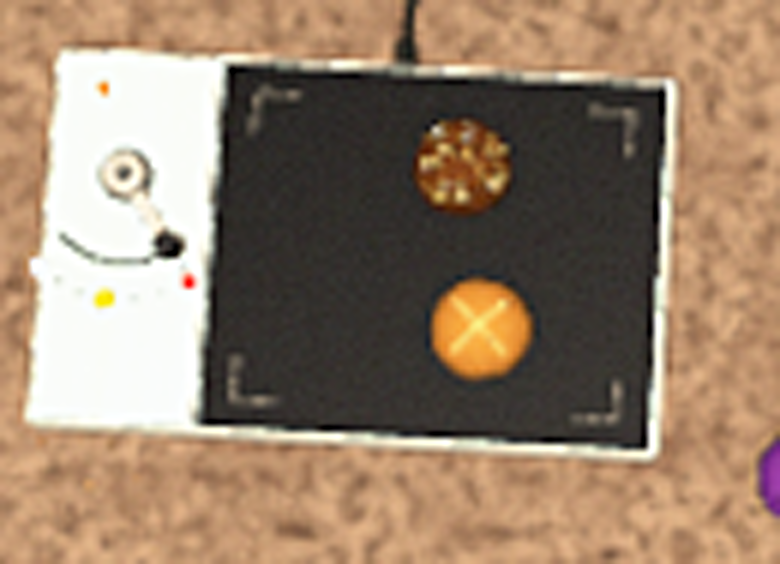

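The crop shows the lever hinge at full-image (188.7,210.7), the knob at (196,222.5), amber at (185.3,231.7) and red at (199.5,229). The brown seeded roll is confirmed as the far one, and the gold cross-cut wheat roll is the near one. Next I triangulate the key points and the cabinet edge.

```bash
python3 - <<'E'
from h import *
d=dict(np.load('pics/top0.npz'));s=dict(np.load('pics/side0.npz'))
h=onz(d,188.7,210.7,.045);k=onz(d,196,222.5,.073);a=onz(d,185.3,231.7,.04);r=onz(d,199.5,229,.04)
print('hinge',h.round(3),'knob',k.round(3),np.linalg.norm((k-h)[:2]),'amber',a.round(3),np.linalg.norm((a-h)[:2]),'red',r.round(3),np.linalg.norm((r-h)[:2]))
f=lambda p:np.degrees(np.arctan2(*(p-h)[1::-1]))
print(f(k),f(a),f(r))
# cabinet edge in the x-z plane
for ts in[(300,148)]:
  o1,r1=ray(d,*ts)
  for sp in[(260,100),(240,180),(222,245)]:
    o2,r2=ray(s,*sp)
    A=np.array([[r1[0],-r2[0]],[r1[2],-r2[2]]]);t=np.linalg.solve(A,[o2[0]-o1[0],o2[2]-o1[2]])
    print(sp,(o1+t[0]*r1).round(3),(o2+t[1]*r2).round(3))
g=cv2.imread('pics/side0.png'); t=cv2.imread('pics/top0.png')
# edges of the cabinet: top rows in column, side cols in row
print(t[138:165,340].tolist()); 
c=cv2.resize(g[60:330,170:350],None,fx=2.2,fy=2.2,interpolation=cv2.INTER_CUBIC); cv2.imwrite('pics/c2.png',c)
E
```

```text
hinge [0.512 0.223 0.045] knob [0.469 0.191 0.073] 0.05359336544235933 amber [0.44  0.231 0.04 ] 0.0723178501174843 red [0.451 0.184 0.04 ] 0.07276399751870284
-143.94533905778323 173.11927828871254 -147.4329278456711
(260, 100) [ 0.53  -0.116  0.785] [0.53  0.24  0.785]
(240, 180) [ 0.544 -0.119  0.739] [0.544 0.689 0.739]
(222, 245) [ 0.596 -0.128  0.555] [0.596 0.669 0.555]
[[1, 50, 86], [10, 54, 88], [1, 50, 90], [0, 51, 91], [14, 59, 97], [0, 52, 92], [0, 53, 93], [12, 55, 91], [14, 53, 91], [0, 50, 89], [0, 51, 93], [1, 55, 98], [0, 60, 103], [0, 58, 103], [0, 59, 105], [0, 48, 94], [98, 130, 170], [123, 161, 205], [104, 141, 184], [107, 143, 187], [126, 166, 212], [125, 167, 212], [121, 156, 200], [119, 155, 200], [120, 156, 203], [110, 147, 190], [114, 153, 198]]
```

View pics/c2.png

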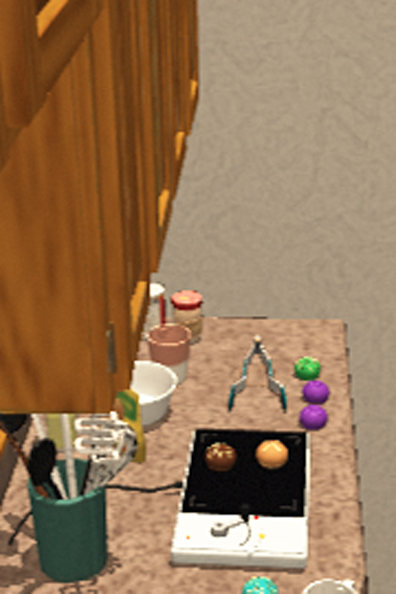

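The side crop agrees with the top view. The cabinet edge comes out near x≈0.53, z≈0.74–0.78. The hinge–knob (54 mm) and amber–hinge (72 mm) distances match the spec. I'm setting out towards the lever.

jog_arm(
  targets=[
    [[0.577,-0.88,0],[0,0,-0.212],0],
    [[0.577,-0.88,0],[0,0,-0.212],0],
    [[0.577,-0.88,0],[0,0,-0.212],0],
    [[0.577,-0.88,0],[0,0,-0.212],0],
  ],
)

```text
clock: 0.5
ee_pos: [0.2488, 0.4643, 0.2311]
eef_rot: [-3.14, 0.001, 2.518]
ft_force: [-0.0, 0.6, 0.2]
gripper_width: 0.0279
gripper_force: 0.0
```

jog_arm(
  targets=[
    [[0.577,-0.88,0],[0,0,-0.212],0],
    [[0.577,-0.88,0],[0,0,-0.212],0],
    [[0.577,-0.88,0],[0,0,-0.212],0],
    [[0.577,-0.88,0],[0,0,-0.212],0],
  ],
)

```text
clock: 0.9
ee_pos: [0.3178, 0.3598, 0.2312]
eef_rot: [-3.141, 0.001, 2.2]
ft_force: [-0.5, 0.4, 0.1]
gripper_width: 0.0002
gripper_force: 0.0
```

jog_arm(
  targets=[
    [[0.577,-0.88,0],[0,0,-0.212],0],
    [[0.577,-0.88,0],[0,0,-0.212],0],
    [[0.577,-0.88,0],[0,0,-0.212],0],
    [[0.577,-0.88,0],[0,0,-0.212],0],
  ],
)

```text
clock: 1.3
ee_pos: [0.3872, 0.2551, 0.2312]
eef_rot: [3.142, 0.0, 1.883]
ft_force: [0.3, -0.3, -0.4]
gripper_width: -0.0
gripper_force: 0.0
```

jog_arm(
  targets=[
    [[0.577,-0.88,0],[0,0,-0.212],0],
    [[0.577,-0.88,0],[0,0,-0.212],0],
    [[0.577,-0.88,0],[0,0,-0.212],0],
    [[0.577,-0.88,0],[0,0,-0.212],0],
    [[0.577,-0.88,0],[0,0,-0.212],0],
    [[0.577,-0.88,0],[0,0,-0.212],0],
  ],
)

```text
clock: 1.9
ee_pos: [0.4547, 0.152, 0.2311]
eef_rot: [-3.141, -0.001, 1.57]
ft_force: [-0.2, 0.1, -0.4]
gripper_width: -0.0002
gripper_force: 0.0
```

```bash
python3 - <<'E'
from h import *
d=shot('wrist','w1'); s=sense(); print(s['ee_pos'],s['eef_rot'],s['joint_positions'],s['clock']); print(d['intrinsics'],d['cam_to_world'])
E
```

```text
wrist ['img', 'intrinsics', 'cam_to_world']
[0.4546987  0.15196511 0.2311888 ] [-3.14113501e+00 -4.21944613e-04  1.57042944e+00] [ 3.22163523e-01  8.74959333e-02 -3.26995723e-01  1.15660497e+00
  5.45246192e-04  1.89332656e+00] 1.95
[[377.07352298   0.         274.2122085 ]
 [  0.         377.07352298 200.5079583 ]
 [  0.           0.           1.        ]] [[ 9.99999731e-01 -7.16275636e-04  1.58377067e-04  4.55535071e-01]
 [ 6.39252942e-04  9.56773954e-01  2.90831898e-01  2.25204561e-01]
 [-3.59846855e-04 -2.90831718e-01  9.56774154e-01  3.73179068e-01]
 [ 0.00000000e+00  0.00000000e+00  0.00000000e+00  1.00000000e+00]]
```

View pics/w1.png

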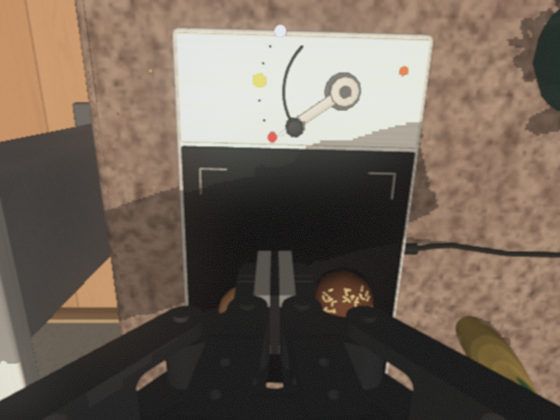

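The wrist view shows the hinge at (345,91), knob (295,127), amber dot (260,80), red dot (272,137), white dot (281,31) and rye at (344,294).

```bash
cat > m.py <<'E'
from h import *
def lev(f,hp,kp,ap=None):
    d=dict(np.load(f'pics/{f}.npz'))
    h=onz(d,*hp,.05);k=onz(d,*kp,.073); print('hinge',h.round(4),'knob',k.round(4),np.linalg.norm((k-h)[:2]).round(4))
    g=lambda p:np.degrees(np.arctan2(*(p-h)[1::-1]))%360
    out=[('knob',g(k))]
    if ap is not None:
        a=onz(d,*ap,.04);print('amber',a.round(4),np.linalg.norm((a-h)[:2]).round(4)); print('knob',g(k),'amber',g(a),'lever rad',.6+np.radians(g(k)-g(a)))
        f=h[:2]+.05*np.array([np.cos(np.radians(g(a))),np.sin(np.radians(g(a)))]);print('knob at amber',f)
    return d
E
python3 - <<'E'
from m import *
d=lev('w1',(345,91),(295,126),(260,80))
im=cv2.cvtColor(d['img'],cv2.COLOR_RGB2HSV); y=cv2.inRange(im,(24,120,150),(34,255,255)); y[120:]=0; print(cv2.moments(y)['m10']/cv2.moments(y)['m00'],cv2.moments(y)['m01']/cv2.moments(y)['m00'])
for p in[(272,137),(281,31)]:print(onz(d,*p,.04).round(4))
for p in[(175,33),(431,38),(184,146),(414,151)]:print('corner/panel edge',onz(d,*p,.04).round(4))
E
```

```text
hinge [0.5137 0.2212 0.05  ] knob [0.4718 0.1951 0.073 ] 0.0494
amber [0.4434 0.2299 0.04  ] 0.0708
knob 211.9283896892334 amber 172.92054023393493 lever rad 1.280815407117235
knob at amber [0.46406624 0.22737872]Traceback (most recent call last):
  File "<stdin>", line 3, in <module>
ZeroDivisionError: float division by zero
```

jog_arm(
  targets=[
    [[0.05,0,-0.9],[0,0,0],0],
    [[0.05,0,-0.9],[0,0,0],0],
    [[0.05,0,-0.9],[0,0,0],0],
  ],
)

```text
clock: 2.25
ee_pos: [0.4569, 0.1503, 0.1187]
eef_rot: [-3.134, 0.002, 1.57]
ft_force: [-2.3, 0.4, 0.1]
gripper_width: -0.0002
gripper_force: 0.0
```

jog_arm(
  targets=[
    [[0,0,-0.3],[0,0,0],0],
    [[0,0,-0.56],[0,0,0],0],
    [[0,0,-0.56],[0,0,0],0],
    [[0,0,-0.56],[0,0,0],0],
  ],
)

```text
clock: 2.65
ee_pos: [0.4615, 0.1511, 0.0574]
eef_rot: [-3.141, -0.0, 1.569]
ft_force: [-0.4, -0.1, -0.0]
gripper_width: 0.0001
gripper_force: 0.0
```

jog_arm(
  targets=[
    [[0,0.1,0],[0,0,0],0],
    [[0,0.2,0],[0,0,0],0],
    [[0,0.27,0],[0,0,0],0],
    [[0,0.34,0],[0,0,0],0],
    [[0,0.41,0],[0,0,0],0],
    [[0,0.45,0],[0,0,0],0],
    [[0,0.45,0],[0,0,0],0],
  ],
)

```text
clock: 3.35
ee_pos: [0.462, 0.206, 0.0566]
eef_rot: [3.14, -0.001, 1.569]
ft_force: [0.4, -0.4, -0.8]
gripper_width: 0.0004
gripper_force: 0.0
```

```bash
python3 - <<'E'
from h import *
d=shot('wrist','w2'); s=sense(); print(s['ee_pos'],s['ft_force'])
E
```

```text
wrist ['img', 'intrinsics', 'cam_to_world']
[0.46215195 0.20561193 0.05659237] [ 0.43733106 -0.1545016  -1.08768288]
```

View pics/w2.png

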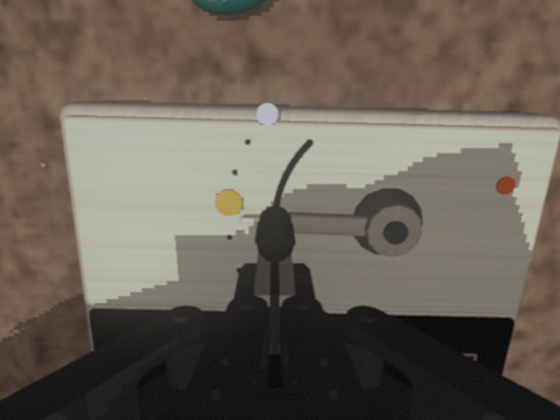

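The wrist view shows the knob at about (275,230), the lever tip at (246,217), amber at (229,202) and the hinge cap at (395,232). The lever is slightly short of amber.

```bash
python3 - <<'E'
from m import *
d=dict(np.load('pics/w2.npz'))
H=np.array([.5137,.2212])
def an(p): v=p[:2]-H; return np.degrees(np.arctan2(v[1],v[0]))%360,np.linalg.norm(v)
for n,p,z in[('hinge',(395,232),.055),('hinge',(395,232),.05),('amber',(229,202),.04),('tip',(246,217),.046),('knob',(275,229),.073),('armroot',(345,223),.049)]:
    q=onz(d,*p,z);print(n,q.round(4),an(q))
E
```

```text
hinge [0.5122 0.222  0.055 ] (np.float64(151.91183687934367), np.float64(0.0016480005598727497))
hinge [0.514 0.22  0.05 ] (np.float64(282.65939330615754), np.float64(0.0012392053105099625))
amber [0.443  0.2303 0.04  ] (np.float64(172.68820290849612), np.float64(0.07129265766786663))
tip [0.4508 0.2254 0.046 ] (np.float64(176.1996539599246), np.float64(0.06305754116498799))
knob [0.4631 0.2303 0.073 ] (np.float64(169.77701381582563), np.float64(0.05139915311012739))
armroot [0.4928 0.2237 0.049 ] (np.float64(173.1838246526639), np.float64(0.021055138422306215))
```

jog_arm(
  targets=[
    [[0,0.025,0],[0,0,0],0],
    [[0,0.025,0],[0,0,0],0],
    [[0,-0.1,0],[0,0,0],0],
    [[0,-0.2,0],[0,0,0],0],
    [[0,-0.45,0],[0,0,0],0],
    [[0,-0.45,0.5],[0,0,0],50],
    [[0,-0.45,1],[0,0,0],100],
    [[0,-0.45,1],[0,0,0],100],
  ],
)

```text
clock: 4.2
ee_pos: [0.4633, 0.1496, 0.1805]
eef_rot: [3.136, -0.002, 1.566]
ft_force: [0.7, 0.1, -0.3]
gripper_width: 0.0434
gripper_force: 0.0
```

```bash
python3 - <<'E'
from h import *
d=shot('wrist','w3'); s=sense(); print(s['ee_pos'],s['ft_force'])
cv2.imwrite('pics/w3c.png',cv2.resize(d['img'][:230,120:460,::-1],None,fx=2,fy=2,interpolation=cv2.INTER_CUBIC))
E
```

```text
wrist ['img', 'intrinsics', 'cam_to_world']
[0.46437909 0.15012588 0.1822107 ] [0.75546559 0.66956606 2.85770087]
```

View pics/w3c.png

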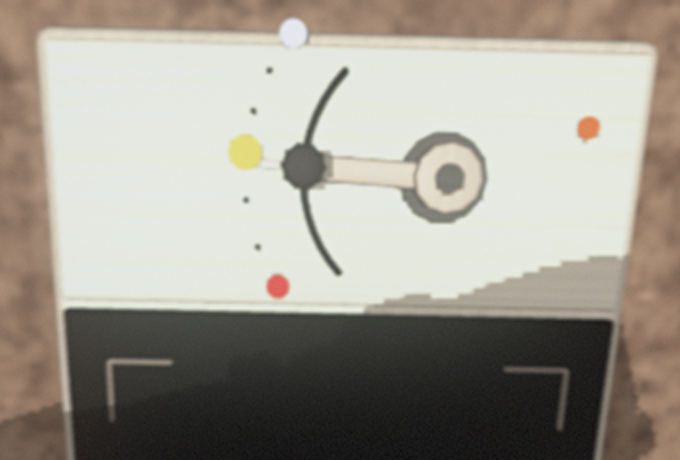

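The crop shows the lever free of the gripper: tip at crop (268,162), knob (304,166), amber (245,152), hinge (450,178).

```bash
python3 - <<'E'
from m import *
F=lambda x,y:(120+x/2,y/2)
d=lev('w3',F(450,178),F(304,164),F(245,152))
h=onz(d,*F(450,178),.05)
for n,p,z in[('tip',F(268,162.5),.046),('arm',F(415,174),.049),('red',F(278,287),.04),('white',F(293,32),.04)]:
    q=onz(d,*p,z);v=(q-h)[:2];print(n,q.round(4),np.degrees(np.arctan2(v[1],v[0]))%360,np.linalg.norm(v))
# rolls and warmer
s=sense();print(s['clock'])
E
```

```text
hinge [0.5142 0.2207 0.05  ] knob [0.4635 0.2253 0.073 ] 0.0508
amber [0.4426 0.2298 0.04  ] 0.0722
knob 174.83747809838 amber 172.7793528348836 lever rad 0.6359210622664877
knob at amber [0.46458536 0.22700925]
tip [0.451  0.2261 0.046 ] 175.11292417526235 0.0634558379932612
arm [0.5021 0.2221 0.049 ] 173.5117661852435 0.012141654390208817
red [0.4536 0.1818 0.04  ] 212.74007446751028 0.07205578469219652
white [0.46   0.2686 0.04  ] 138.52095544486448 0.07229118558607688
4.25
```

jog_arm(
  targets=[
    [[0,0,-0.4],[0,0,0],0],
    [[0,0,-0.7],[0,0,0],0],
    [[0,0,-1],[0,0,0],0],
    [[0,0,-1],[0,0,0],0],
    [[0,0.2,-1],[0,0,0],0],
    [[0,0.4,-1],[0,0,0],0],
    [[0,0.45,-1],[0,0,0],0],
    [[0,0.475,-1],[0,0,0],0],
    [[0,0.49,-1],[0,0,0],0],
    [[0,0.49,-1],[0,0,0],0],
    [[0,0.49,-1],[0,0,0],0],
    [[0,0.3,-1],[0,0,0],0],
    [[0,0,-1],[0,0,0],0],
    [[0,0,-0.6],[0,0,0],0],
    [[0,0,-0.2],[0,0,0],40],
    [[0,0,0],[0,0,0],100],
    [[0,0,0],[0,0,0],100],
    [[0,0,0],[0,0,0],100],
  ],
)

```text
clock: 6.05
ee_pos: [0.4615, 0.1502, 0.1763]
eef_rot: [3.141, -0.0, 1.567]
ft_force: [-0.2, 0.5, 0.1]
gripper_width: 0.0582
gripper_force: 0.0
```

```bash
python3 - <<'E'
from m import *
d=shot('wrist','w4'); s=sense(); print(s['ee_pos'])
g=cv2.cvtColor(d['img'],cv2.COLOR_RGB2GRAY)
m=(g[:130,200:320]<90).astype('uint8'); m=cv2.erode(m,np.ones((7,7)))
n,l,st,c=cv2.connectedComponentsWithStats(m); print(st,c+[200,0])
h=cv2.cvtColor(d['img'],cv2.COLOR_RGB2HSV);y=cv2.inRange(h,(22,80,120),(36,255,255));y[130:]=0;y[:,320:]=0
n,l,st,c=cv2.connectedComponentsWithStats(y);print(st[1:],c[1:])
E
```

```text
wrist ['img', 'intrinsics', 'cam_to_world']
[0.46066287 0.15006092 0.17528213]
[[    0     0   120   130 15600]] [[259.5  64.5]]
[[238  68  16  17 217]] [[245.36866359  76.1843318 ]]
```

```bash
python3 - <<'E'
from m import *
d=dict(np.load('pics/w4.npz'));g=cv2.cvtColor(d['img'],cv2.COLOR_RGB2GRAY)
m=(g<100).astype('uint8'); m=cv2.morphologyEx(m,cv2.MORPH_OPEN,cv2.getStructuringElement(2,(9,9))); m[130:]=0
n,l,st,c=cv2.connectedComponentsWithStats(m); print(st[1:],c[1:])
k=[c[i] for i in range(1,n) if 240<c[i][0]<300 and st[i,4]<600][0]
H=np.array([.5140,.2210]);q=onz(d,*k,.068);v=q[:2]-H;print(q,np.linalg.norm(v),.6+np.radians(np.degrees(np.arctan2(v[1],v[0]))-172.9))
a=onz(d,245.4,76.2,.04);v=a[:2]-H;print(a,np.degrees(np.arctan2(v[1],v[0])))
# rolls in top image vs wrist first frame
w=dict(np.load('pics/w1.npz'))
print('rye',onz(w,344,292,.076))
t=dict(np.load('pics/top0.npz'));hs=cv2.cvtColor(t['img'],cv2.COLOR_RGB2HSV)
m=cv2.inRange(hs,(4,100,50),(25,255,255));m[:190]=0;m[260:]=0;m[:,:210]=0;m[:,278:]=0
m=cv2.morphologyEx(m,cv2.MORPH_CLOSE,np.ones((5,5)))
n,l,st,c=cv2.connectedComponentsWithStats(m)
for i in range(1,n):
  if st[i,4]>50: print(st[i],c[i],onz(t,*c[i],.062).round(4))
E
```

```text
[[544  27  16  11 144]
 [546  42  14  23 219]] [[552.17361111  31.76388889]
 [553.74885845  52.79908676]]Traceback (most recent call last):
  File "<stdin>", line 5, in <module>
IndexError: list index out of range
```

```bash
python3 - <<'E'
from m import *
d=dict(np.load('pics/w4.npz'));g=cv2.cvtColor(d['img'],cv2.COLOR_RGB2GRAY)
print(g[60:110:4,240:330:5])
m=(g<150).astype('uint8'); m=cv2.morphologyEx(m,cv2.MORPH_OPEN,cv2.getStructuringElement(2,(9,9)))
m[130:]=0
n,l,st,c=cv2.connectedComponentsWithStats(m); print([(s.tolist(),cc) for s,cc in zip(st,c) if 200<cc[0]<360 and s[4]<1500])
E
```

```text
[[232 231 231 231 231 230 231 231  83 232 231 231 231 231 231 230 231 231]
 [231 232 231 231 231 231 231 229 117 231 231 230 231 230 231 231 231 231]
 [230 206 226 231 230 230 231 199 196 230 230 231 230 230 231 230 231 231]
 [211 212 210 229 231 232 162  92 143 227 231 231 230 231 231 231 231 231]
 [211 211 210 224 232 203 100 101  94 143 226 231 233 232 231 231 231 232]
 [211 211 211 229 226 110 103 103 100 113 203 218 213 203 195 196 198 170]
 [226 213 209 210 201 119 103 101 100 102 212 221 222 222 221 221 223 223]
 [231 231 232 231 232 161  99  99  97 134 202 217 218 219 221 219 220 221]
 [231 232 231 231 230 232 130  91 130 179 228 219 187 184 190 191 200 211]
 [231 232 231 231 231 231 232  89 227 227 231 230 231 231 231 232 232 132]
 [231 140 232 231 232 231 231  88 232 231 231 231 231 231 231 231 231 160]
 [231 232 232 232 231 231 232 113 232 231 231 231 231 231 231 231 231 232]
 [231 231 231 231 231 231 230 156 225 230 231 231 230 230 231 231 231 230]]
[([265, 70, 23, 25, 421], array([275.78147268,  82.14014252])), ([342, 83, 14, 14, 150], array([348.42      ,  89.54666667]))]
```

```bash
python3 - <<'E'
from m import *
d=dict(np.load('pics/w4.npz'))
h=onz(d,348.4,89,.05);H=np.array([.5140,.2210]);print('h',h)
q=onz(d,275.5,82,.070)
a=onz(d,245.4,76.2,.04)
for b in(H,h[:2]):
  f=lambda p:np.degrees(np.arctan2(*(p[:2]-b)[::-1]))
  print(q,a,np.linalg.norm(q[:2]-b),f(q),f(a),.6+np.radians(f(q)-f(a)))
w=dict(np.load('pics/w1.npz'))
print('rye',onz(w,344,292,.076))
t=dict(np.load('pics/top0.npz'));hs=cv2.cvtColor(t['img'],cv2.COLOR_RGB2HSV)
m=cv2.inRange(hs,(4,100,50),(25,255,255));m[:190]=0;m[260:]=0;m[:,:210]=0;m[:,278:]=0
m=cv2.morphologyEx(m,cv2.MORPH_CLOSE,np.ones((5,5)))
n,l,st,c=cv2.connectedComponentsWithStats(m)
for i in range(1,n):
  if st[i,4]>50: print(st[i],c[i],onz(t,*c[i],.062).round(4))
E
```

```text
h [0.51320422 0.22123665 0.05      ]
[0.46336294 0.2257252  0.07      ] [0.44239673 0.22992909 0.04      ] 0.05085705135872098 174.66887876485188 172.89178104186988 0.6310162063957301
[0.46336294 0.2257252  0.07      ] [0.44239673 0.22992909 0.04      ] 0.050042989552477275 174.85400126464694 173.00129633114594 0.6323358011575351
rye [0.51759905 0.04988208 0.076     ]
[210 190  68   5 196] [250.84183673 191.15816327] [0.5822 0.0119 0.062 ]
[237 202  16  16 215] [244.5255814  209.52093023] [0.5184 0.0312 0.062 ]
[240 228  17  18 237] [247.82700422 236.35864979] [0.4276 0.0169 0.062 ]
[210 256  68   4 165] [235.09090909 258.04848485] [0.354  0.0569 0.062 ]
```

The lever now measures about 0.63 rad, which agrees with the amber mark to within measurement noise. The first part is done, so next I go over to the tongs.

jog_arm(
  targets=[
    [[0,-1,0],[0,0,0],100],
    [[0,-1,0],[0,0,0],100],
    [[0,-1,0],[0,0,0],100],
  ],
)

```text
clock: 6.4
ee_pos: [0.4594, 0.0276, 0.1742]
eef_rot: [-3.138, 0.001, 1.566]
ft_force: [0.2, 0.7, 0.2]
gripper_width: 0.0857
gripper_force: 0.0
```

jog_arm(
  targets=[
    [[0,-1,0],[0,0,0],100],
    [[0,-1,0],[0,0,0],100],
    [[0,-1,0],[0,0,0],100],
  ],
)

```text
clock: 6.7
ee_pos: [0.4596, -0.0926, 0.1742]
eef_rot: [-3.138, 0.001, 1.565]
ft_force: [-0.2, 0.9, -0.6]
gripper_width: 0.0856
gripper_force: 0.0
```

jog_arm(
  targets=[
    [[0,-1,0],[0,0,0],100],
    [[0,-1,0],[0,0,0],100],
    [[0,-1,0],[0,0,0],100],
  ],
)

```text
clock: 7.0
ee_pos: [0.4599, -0.2127, 0.1741]
eef_rot: [-3.139, -0.0, 1.565]
ft_force: [0.3, 0.7, -0.3]
gripper_width: 0.0853
gripper_force: 0.0
```

jog_arm(
  targets=[
    [[0,-1,0],[0,0,0],100],
    [[0,-1,0],[0,0,0],100],
    [[0,-1,0],[0,0,0],100],
    [[0,-1,0],[0,0,0],100],
    [[0,-1,0],[0,0,0],100],
  ],
)

```text
clock: 7.5
ee_pos: [0.4603, -0.3285, 0.1745]
eef_rot: [-3.139, -0.003, 1.567]
ft_force: [-0.8, 0.1, -0.3]
gripper_width: 0.0852
gripper_force: 0.0
```

```bash
python3 - <<'E'
from m import *
d=shot('wrist','w5'); s=sense(); print(s['ee_pos'],s['eef_rot'],s['joint_positions'],s['clock'])
E
```

```text
wrist ['img', 'intrinsics', 'cam_to_world']
[ 0.46053706 -0.32800563  0.17487718] [-3.13958150e+00 -2.16464947e-03  1.56823808e+00] [-6.19235880e-01  2.79810742e-01 -2.23395135e-01  1.07048304e+00
  6.02818160e-04  9.54115642e-01] 7.55
```

View pics/w5.png

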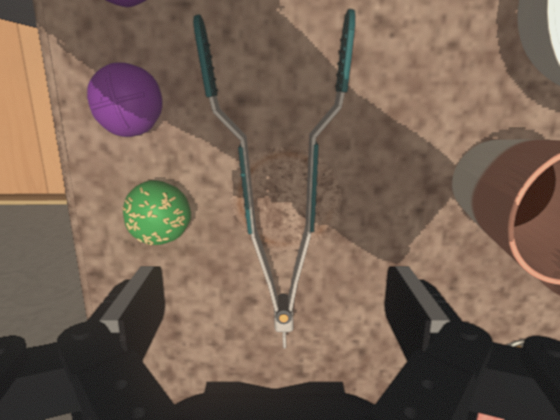

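The wrist view shows the tongs with pivot at (284,318), grip middles at about (246,189)/(314,188) and jaws at about (205,55)/(348,52). The mug is at the right (x>455), well clear of the fingers.

```bash
python3 - <<'E'
from m import *
d=dict(np.load('pics/w5.npz'))
for n,p,z in[('piv',(284,318),.03),('gl1',(242,146),.0285),('gl2',(250,232),.0285),('gr1',(315,144),.0285),('gr2',(311,232),.0285),('jl',(205,57),.03),('jr',(347,52),.03),('jl tip',(197,17),.03),('jr tip',(350,12),.03)]:
  print(n,onz(d,*p,z).round(4))
E
```

```text
piv [ 0.4691 -0.4497  0.03  ]
gl1 [ 0.4362 -0.299   0.0285]
gl2 [ 0.4408 -0.3695  0.0285]
gr1 [ 0.492  -0.2976  0.0285]
gr2 [ 0.4908 -0.3696  0.0285]
jl [ 0.4117 -0.2352  0.03  ]
jr [ 0.5127 -0.2322  0.03  ]
jl tip [ 0.4076 -0.2093  0.03  ]
jr tip [ 0.5134 -0.2064  0.03  ]
```

jog_arm(
  targets=[
    [[0.042,-0.058,-0.4],[0,0,0.023],100],
    [[0.042,-0.058,-0.8],[0,0,0.023],100],
    [[0.042,-0.058,-0.95],[0,0,0.023],100],
    [[0.042,-0.058,-0.95],[0,0,0.023],100],
    [[0.042,-0.058,-0.95],[0,0,0.023],100],
  ],
)

```text
clock: 8.05
ee_pos: [0.4666, -0.3353, 0.0626]
eef_rot: [-3.141, -0.0, 1.604]
ft_force: [0.5, 0.5, 1.1]
gripper_width: 0.0855
gripper_force: 0.0
```

jog_arm(
  targets=[
    [[0,0,-0.25],[0,0,0],100],
    [[0,0,-0.46],[0,0,0],100],
    [[0,0,-0.48],[0,0,0],100],
    [[0,0,-0.48],[0,0,0],100],
    [[0,0,-0.48],[0,0,0],100],
  ],
)

```text
clock: 8.55
ee_pos: [0.4678, -0.3373, 0.0067]
eef_rot: [3.139, 0.002, 1.603]
ft_force: [-0.1, -0.3, -0.0]
gripper_width: 0.0853
gripper_force: 0.0
```

jog_arm(
  targets=[
    [[-0.012,0.015,-0.035],[0,0,0],100],
    [[-0.012,0.015,-0.035],[0,0,0],75],
    [[-0.012,0.015,-0.035],[0,0,0],65],
    [[-0.012,0.015,-0.035],[0,0,0],55],
    [[-0.012,0.015,-0.035],[0,0,0],55],
    [[-0.012,0.015,-0.035],[0,0,0],55],
    [[-0.012,0.015,-0.035],[0,0,0],55],
    [[-0.012,0.015,-0.035],[0,0,0],55],
  ],
)

```text
clock: 9.35
ee_pos: [0.4657, -0.3348, 0.0015]
eef_rot: [3.14, 0.0, 1.602]
ft_force: [-1.3, 1.5, 7.7]
gripper_width: 0.0471
gripper_force: 9.7
```

jog_arm(
  targets=[
    [[0,0,0.03],[0,0,0],55],
    [[0,0,0.1],[0,0,0],55],
    [[0,0,0.25],[0,0,0],55],
    [[0,0,0.5],[0,0,0],55],
    [[0,0,0.8],[0,0,0],55],
    [[0,0,1],[0,0,0],55],
    [[0,0,1],[0,0,0],55],
  ],
)

```text
clock: 10.05
ee_pos: [0.4672, -0.3364, 0.1247]
eef_rot: [3.136, 0.004, 1.602]
ft_force: [1.0, -0.8, -1.2]
gripper_width: 0.0471
gripper_force: 7.2
```

```bash
python3 - <<'E'
from m import *
d=shot('wrist','w6'); s=sense(); print(s['ee_pos'],s['eef_rot'],s['ft_force'],s['gripper_force'],s['clock'])
E
```

```text
wrist ['img', 'intrinsics', 'cam_to_world']
[ 0.46616054 -0.33566081  0.12246411] [3.13842416e+00 2.52879579e-03 1.60221613e+00] [-0.32253487  1.04873353 -0.7580693 ] 7.1710943430662155 10.1
```

View pics/w6.png

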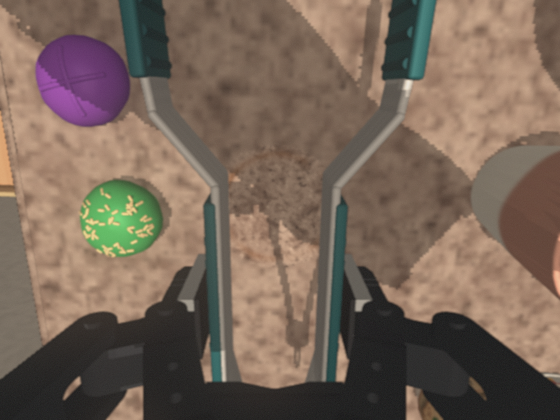

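The wrist view shows the tongs held, with grips parallel between the pads. The jaws' rear ends are at about (150,75)/(405,75), outer (133..168) and (386..430). Next I check their pitch from the known gap and compute the transfer.

```bash
python3 - <<'E'
from m import *
d=dict(np.load('pics/w6.npz'))
for z in(.135,.14,.145,.15,.155,.16,.165):
  a,b=onz(d,168,76,z),onz(d,386,78,z); g,h=onz(d,207,202,z),onz(d,346,202,z); print(z,'jaw rear',a.round(4),b.round(4),(b-a)[0].round(4),'grip front',g.round(4),h.round(4),(h-g)[0].round(4))
E
```

```text
0.135 jaw rear [ 0.4303 -0.2612  0.135 ] [ 0.5025 -0.2595  0.135 ] 0.0722 grip front [ 0.4423 -0.3045  0.135 ] [ 0.4931 -0.303   0.135 ] 0.0507
0.14 jaw rear [ 0.4316 -0.2613  0.14  ] [ 0.5011 -0.2596  0.14  ] 0.0694 grip front [ 0.4432 -0.3029  0.14  ] [ 0.492  -0.3014  0.14  ] 0.0488
0.145 jaw rear [ 0.433  -0.2613  0.145 ] [ 0.4997 -0.2597  0.145 ] 0.0667 grip front [ 0.444  -0.3013  0.145 ] [ 0.4909 -0.2999  0.145 ] 0.0469
0.15 jaw rear [ 0.4343 -0.2614  0.15  ] [ 0.4982 -0.2599  0.15  ] 0.064 grip front [ 0.4449 -0.2997  0.15  ] [ 0.4898 -0.2984  0.15  ] 0.045
0.155 jaw rear [ 0.4356 -0.2615  0.155 ] [ 0.4968 -0.26    0.155 ] 0.0612 grip front [ 0.4457 -0.2982  0.155 ] [ 0.4888 -0.2968  0.155 ] 0.043
0.16 jaw rear [ 0.4369 -0.2615  0.16  ] [ 0.4953 -0.2601  0.16  ] 0.0585 grip front [ 0.4466 -0.2966  0.16  ] [ 0.4877 -0.2953  0.16  ] 0.0411
0.165 jaw rear [ 0.4382 -0.2616  0.165 ] [ 0.4939 -0.2602  0.165 ] 0.0557 grip front [ 0.4475 -0.295   0.165 ] [ 0.4866 -0.2938  0.165 ] 0.0392
```

jog_arm(
  targets=[
    [[0.05,0.24,0],[0,0,0],55],
    [[0.11,0.5,0],[0,0,0],55],
    [[0.154,0.735,0],[0,0,0],55],
  ],
)

```text
clock: 10.4
ee_pos: [0.4824, -0.245, 0.1188]
eef_rot: [-3.139, -0.001, 1.602]
ft_force: [0.4, 0.5, -0.2]
gripper_width: 0.0473
gripper_force: 7.2
```

jog_arm(
  targets=[
    [[0.05,0.24,0],[0,0,0],55],
    [[0.11,0.5,0],[0,0,0],55],
    [[0.154,0.735,0],[0,0,0],55],
  ],
)

```text
clock: 10.7
ee_pos: [0.501, -0.1566, 0.1189]
eef_rot: [-3.139, -0.001, 1.602]
ft_force: [0.9, 0.1, -0.4]
gripper_width: 0.0473
gripper_force: 7.2
```

jog_arm(
  targets=[
    [[0.05,0.24,0],[0,0,0],55],
    [[0.11,0.5,0],[0,0,0],55],
    [[0.154,0.735,0],[0,0,0],55],
    [[0.154,0.735,0],[0,0,0],55],
    [[0.154,0.735,0],[0,0,0],55],
  ],
)

```text
clock: 11.2
ee_pos: [0.5194, -0.0697, 0.1192]
eef_rot: [-3.139, 0.0, 1.604]
ft_force: [0.0, -1.0, -1.5]
gripper_width: 0.0468
gripper_force: 7.2
```

```bash
python3 - <<'E'
from m import *
d=shot('wrist','w7'); s=sense(); print(s['ee_pos'],s['eef_rot'],s['ft_force'],s['gripper_force'],s['gripper_width'],s['clock'])
e=shot('side','s7')
w=d['img'][:,:,::-1]; c=cv2.resize(e['img'][200:330,230:350,::-1],(388,420),interpolation=cv2.INTER_CUBIC)
o=np.hstack([cv2.resize(w[:300],(560,300)),]); o=np.vstack([o,np.zeros((300,560,3),np.uint8)]); 
im=np.zeros((600,800,3),np.uint8); im[:420,:560]=w; im[340:600,560:800]=cv2.resize(e['img'][200:330,230:350,::-1],(240,260),interpolation=cv2.INTER_CUBIC)
im[0:340,560:800]=0; cv2.imwrite('pics/c7.png',im)
E
```

```text
wrist ['img', 'intrinsics', 'cam_to_world']
[ 0.51946111 -0.07030409  0.11933227] [-3.13964671e+00  2.38438642e-04  1.60255978e+00] [ 0.00514944 -0.3721293  -0.71078676] 7.169101908802986 0.04693794513519904 11.25
side ['img', 'intrinsics', 'cam_to_world']
```

View pics/c7.png

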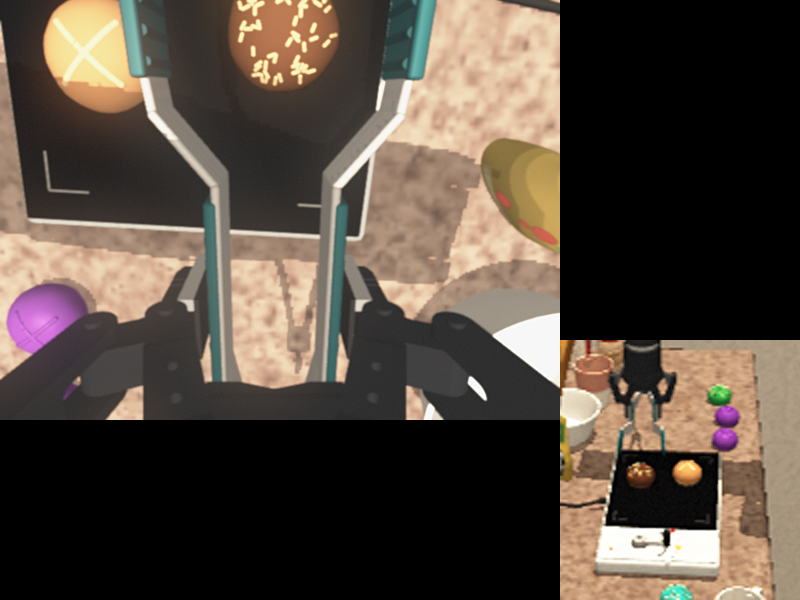

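The composite shows rye between the jaw lines, spanning 229–340 and centred at about (284,36). Wheat is at about (100,52), outside the left jaw. The bowl at lower right is clear of the fingers. In the side inset the tongs look level and the lever points to amber.

```bash
python3 - <<'E'
from m import *
d=dict(np.load('pics/w7.npz')); s=sense()
for z in(.055,.06,.065):
  a,b=onz(d,229,36,z),onz(d,340,36,z);c=onz(d,284,91,z);w=onz(d,100,111,z); print(z,a.round(4),b.round(4),(b-a)[0].round(4),((a+b)/2).round(4),'bottom',c.round(4),'y from bottom',(c[1]+.028).round(4),'wheat bottom',w.round(4))
print('rim',onz(d,200,229,.04).round(4))
e=s['ee_pos'];y=1.6026
print('jaws',e[:2]+.102*np.array([np.cos(y),np.sin(y)]))
# tongs axis by image: jaw rear at z of top
for l,r,z in[((133,75),(430,78),.148),((168,76),(386,79),.12),((207,202),(346,202),.148)]:
  print((onz(d,*l,z)+onz(d,*r,z))/2)
E
```

```text
0.055 [0.4939 0.0267 0.055 ] [0.5499 0.0286 0.055 ] 0.056 [0.5219 0.0277 0.055 ] bottom [0.5228 0.001  0.055 ] y from bottom 0.029 wheat bottom [ 0.4251 -0.0126  0.055 ]
0.06 [0.4945 0.0262 0.06  ] [0.5491 0.028  0.06  ] 0.0546 [0.5218 0.0271 0.06  ] bottom [0.5226 0.0011 0.06  ] y from bottom 0.0291 wheat bottom [ 0.4273 -0.0122  0.06  ]
0.065 [0.4951 0.0256 0.065 ] [0.5483 0.0274 0.065 ] 0.0532 [0.5217 0.0265 0.065 ] bottom [0.5225 0.0012 0.065 ] y from bottom 0.0292 wheat bottom [ 0.4296 -0.0118  0.065 ]
rim [ 0.4739 -0.0841  0.04  ]
jaws [0.51633488 0.03125509]
[0.51971905 0.00612935 0.148     ]
[0.51857579 0.00636518 0.12      ]
[ 0.51961635 -0.03134514  0.148     ]
```

jog_arm(
  targets=[
    [[0.025,0,-0.1],[0,0,0],55],
    [[0.025,0,-0.25],[0,0,0],55],
    [[0.025,0,-0.4],[0,0,0],55],
    [[0.025,0,-0.5],[0,0,0],55],
    [[0.025,0,-0.55],[0,0,0],55],
    [[0.025,0,-0.58],[0,0,0],55],
    [[0.025,0,-0.58],[0,0,0],55],
  ],
)

```text
clock: 12.0
ee_pos: [0.5233, -0.0703, 0.0505]
eef_rot: [-3.141, -0.0, 1.602]
ft_force: [-0.2, 0.4, -1.4]
gripper_width: 0.0466
gripper_force: 7.2
```

```bash
python3 - <<'E'
from m import *
d=shot('wrist','w8'); s=sense(); print(s['ee_pos'],s['ft_force'],s['gripper_force'],s['clock'])
h=cv2.cvtColor(d['img'],cv2.COLOR_RGB2HSV)
for n,lo,hi in[('wheat',(8,100,150),(28,255,255)),('teal',(80,80,30),(100,255,255)),('brown',(3,90,40),(18,255,160))]:
  m=cv2.morphologyEx(cv2.inRange(h,lo,hi),cv2.MORPH_OPEN,np.ones((3,3)));k,l,st,c=cv2.connectedComponentsWithStats(m)
  print(n,[(a.tolist(),b.round(0).tolist()) for a,b in zip(st[1:],c[1:]) if a[4]>300])
E
```

```text
wrist ['img', 'intrinsics', 'cam_to_world']
[ 0.52364751 -0.07023469  0.05094807] [ 0.29520384 -0.39534861 -1.35470968] 7.1701571345329285 12.05
wheat [([0, 0, 88, 123, 7328], [48.0, 62.0]), ([198, 0, 151, 77, 7109], [270.0, 30.0])]
teal [([118, 0, 45, 78, 2183], [137.0, 33.0]), ([389, 0, 46, 79, 1761], [416.0, 33.0]), ([203, 201, 17, 180, 1577], [212.0, 283.0]), ([327, 203, 21, 179, 1682], [337.0, 286.0])]
brown [([23, 0, 72, 125, 1301], [77.0, 66.0]), ([188, 0, 173, 94, 3951], [274.0, 54.0])]
```

The rye (188–361) is centred between the jaw inner faces (163–389), and no contact force shows. I lower 3 mm and squeeze.

jog_arm(
  targets=[
    [[0,0,-0.025],[0,0,0],55],
    [[0,0,-0.025],[0,0,0],50],
    [[0,0,-0.025],[0,0,0],46],
    [[0,0,-0.025],[0,0,0],43],
    [[0,0,-0.025],[0,0,0],40],
    [[0,0,-0.025],[0,0,0],35],
    [[0,0,-0.025],[0,0,0],25],
    [[0,0,-0.025],[0,0,0],25],
    [[0,0,-0.025],[0,0,0],25],
    [[0,0,-0.025],[0,0,0],25],
  ],
)

```text
clock: 13.05
ee_pos: [0.5235, -0.0701, 0.0478]
eef_rot: [3.141, -0.0, 1.602]
ft_force: [0.7, 0.4, -0.1]
gripper_width: 0.0339
gripper_force: 60.9
```

jog_arm(
  targets=[
    [[0,0,0.03],[0,0,0],25],
    [[0,0,0.08],[0,0,0],25],
    [[0,0,0.15],[0,0,0],25],
    [[0,0,0.2],[0,0,0],25],
    [[0,0,0.2],[0,0,0],25],
  ],
)

```text
clock: 13.55
ee_pos: [0.5244, -0.0702, 0.0731]
eef_rot: [3.139, 0.0, 1.602]
ft_force: [0.1, 0.2, -1.2]
gripper_width: 0.0338
gripper_force: 60.8
```

```bash
python3 - <<'E'
from m import *
d=shot('wrist','w9'); e=shot('side','s9'); s=sense(); print(s['ee_pos'],s['ft_force'],s['gripper_force'],s['gripper_width'],s['clock'])
h=cv2.cvtColor(d['img'],cv2.COLOR_RGB2HSV)
for n,lo,hi in[('wheat',(8,100,150),(28,255,255)),('teal',(80,80,30),(100,255,255)),('brown',(3,90,40),(18,255,160))]:
  m=cv2.morphologyEx(cv2.inRange(h,lo,hi),cv2.MORPH_OPEN,np.ones((3,3)));k,l,st,c=cv2.connectedComponentsWithStats(m)
  print(n,[(a.tolist(),b.round(0).tolist()) for a,b in zip(st[1:],c[1:]) if a[4]>300])
for f in('side0','s9'):
  im=np.load(f'pics/{f}.npz')['img'];h=cv2.cvtColor(im,cv2.COLOR_RGB2HSV)
  m=cv2.inRange(h,(3,110,30),(25,255,255));m[:255]=0;m[285:]=0;m[:,:256]=0;m[:,306:]=0
  k,l,st,c=cv2.connectedComponentsWithStats(m);print(f,[(a.tolist(),b.round(1).tolist()) for a,b in zip(st[1:],c[1:]) if a[4]>20])
E
```

```text
wrist ['img', 'intrinsics', 'cam_to_world']
side ['img', 'intrinsics', 'cam_to_world']
[ 0.52360617 -0.07010604  0.07204268] [-0.60554584 -0.23543758 -1.83795529] 60.80281550064683 0.034011890607308505 13.65
wheat [([0, 0, 111, 118, 7149], [67.0, 64.0]), ([208, 0, 147, 75, 6712], [277.0, 29.0])]
teal [([161, 0, 27, 75, 1421], [172.0, 36.0]), ([374, 0, 22, 77, 1207], [384.0, 37.0]), ([226, 200, 13, 109, 981], [232.0, 250.0]), ([314, 202, 11, 179, 1521], [318.0, 285.0])]
brown [([27, 0, 98, 128, 2532], [98.0, 73.0]), ([194, 0, 171, 93, 4189], [277.0, 54.0])]
side0 [([263, 261, 15, 13, 150], [269.8, 267.3]), ([286, 260, 15, 13, 163], [293.1, 266.1])]
s9 [([263, 255, 13, 14, 138], [269.1, 262.5]), ([286, 260, 15, 14, 161], [293.0, 266.3])]
```

The roll has risen with the jaws: its size in the wrist view is unchanged, it moved up in the side view, and wheat is still. I continue lifting to about 9 cm.

jog_arm(
  targets=[
    [[0,0,0.08],[0,0,0],25],
    [[0,0,0.2],[0,0,0],25],
    [[0,0,0.33],[0,0,0],25],
    [[0,0,0.45],[0,0,0],25],
    [[0,0,0.53],[0,0,0],25],
    [[0,0,0.56],[0,0,0],25],
    [[0,0,0.56],[0,0,0],25],
    [[0,0,0.56],[0,0,0],25],
    [[0,0,0.56],[0,0,0],25],
    [[0,0,0.56],[0,0,0],25],
  ],
)

```text
clock: 14.65
ee_pos: [0.5229, -0.07, 0.1383]
eef_rot: [-3.14, -0.0, 1.602]
ft_force: [0.0, -0.5, -1.9]
gripper_width: 0.0337
gripper_force: 60.8
```

```bash
python3 - <<'E'
from m import *
d=shot('wrist','w10'); e=shot('side','s10'); s=sense(); print(s['ee_pos'],s['ft_force'],s['gripper_force'],s['gripper_width'],s['qvel'].round(3),s['clock'])
h=cv2.cvtColor(d['img'],cv2.COLOR_RGB2HSV)
for n,lo,hi in[('teal',(80,80,30),(100,255,255)),('brown',(3,90,40),(18,255,160))]:
  m=cv2.morphologyEx(cv2.inRange(h,lo,hi),cv2.MORPH_OPEN,np.ones((3,3)));k,l,st,c=cv2.connectedComponentsWithStats(m)
  print(n,[(a.tolist(),b.round(0).tolist()) for a,b in zip(st[1:],c[1:]) if a[4]>300])
h=cv2.cvtColor(e['img'],cv2.COLOR_RGB2HSV)
m=cv2.inRange(h,(3,110,30),(25,255,255));m[:225]=0;m[285:]=0;m[:,:256]=0;m[:,306:]=0
k,l,st,c=cv2.connectedComponentsWithStats(m);R=[(a.tolist(),b.round(1).tolist()) for a,b in zip(st[1:],c[1:]) if a[4]>20];print(R)
# height of the roll centre: side ray at the plane y=.03
for _,p in R:
  o,r=ray(e,*p);t=(.03-o[1])/r[1];print((o+t*r).round(3))
E
```

```text
wrist ['img', 'intrinsics', 'cam_to_world']
side ['img', 'intrinsics', 'cam_to_world']
[ 0.52306744 -0.07002718  0.13847902] [-0.43079706 -0.15044835 -1.31662639] 60.805766098201275 0.033794638097100524 [ 0.    -0.002  0.002  0.002 -0.    -0.001] 14.75
teal [([162, 0, 19, 73, 1042], [172.0, 34.0]), ([374, 0, 21, 76, 1131], [384.0, 37.0]), ([314, 203, 10, 178, 1427], [318.0, 288.0]), ([225, 333, 8, 48, 314], [229.0, 358.0])]
brown [([44, 0, 122, 132, 3711], [107.0, 87.0]), ([194, 0, 172, 93, 6491], [279.0, 46.0])]
[([263, 242, 13, 14, 154], [269.2, 248.3]), ([286, 260, 15, 14, 162], [293.0, 266.2])]
[0.523 0.03  0.139]
[0.431 0.03  0.058]
```

```bash
python3 -c "
from rig import finish_job
print(finish_job())"
```

```text
the job is handed in; nothing more can be done
None
```

I turned the lever to the amber mark (about 0.63 rad measured, mark at 0.6) and let go, and the arm is now holding the rye roll still in the squeezed tongs, about 8 cm above the plate; the wheat roll has not moved, and the job is handed in.

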